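Push a circuit board home in its test jig and run the clamp's wing nut down on it

TASK

With the fingertips, push the loose green circuit board along its rails until it stops against the two steel end stops under the clamp. Then run the clamp's loose brass wing nut down clockwise (seen from above), pushing its wings round with a fingertip, until it stops turning and the strap holds the board firmly. Do not grip the wings, do not lift the board, and leave the other things on the bench where they are.

Things in the scene. Friction and masses are not known exactly. Their poses are not given: they have to be found in the camera images.
- jig: Fixed board-test jig: aluminium plate 250 x 270 mm, 12 mm thick. Origin: centre of its underside, on the bench; x along the rails, away from the robot, to the stops and clamp; y left, z up. In its frame: rails along x at y = +-83 mm, tops at z = 32 mm; steel end stops with faces at x = 20 mm, y = +-55 mm; loose brass spacers near x = 75 to 95, y = +-95 to 110 mm.
- board_edge (a point): Middle of the board's edge facing the robot, the face to push, 31 mm above the bench. A black connector 56 mm long is flush with it, so the face is flat from z = 22 to 38 mm. x axis along the rails to the stops. Starts 14 to 22 mm short of home; slides with light friction.
- jig_home (a point): Fixed point of the jig where board_edge lies when the board is fully home against both end stops (jig x = -80 mm, y = 0, z = 31 mm); same axes as the jig.
- board: Loose green circuit board, 100 mm along the rails x 160 mm x 2.4 mm, 0.16 kg, lying on rail ledges 22 mm above the bench, 3 mm play sideways. Origin: centre of its underside; x along the rails to the stops, z up. Home: origin at jig x = -30 mm.
- nut_wings (a point): Centre of the brass wing nut, on the vertical stud axis, at the wings' half height: 64 mm above the bench when most open, 60 mm tight. Turns with the nut; its x axis runs along both wings. Wings: round upright ears 7 mm thick, 24 mm tall (12 mm above and below this point), 64 mm over both tips. Hub 27 mm wide at its foot, about 20 mm at this height. The stud's end stands up to 79 mm above the bench.
- pillar_top (a point): Top centre of the fixed steel guide pillar, 16 mm in diameter, 78 mm above the bench, 42 mm from the nut's axis on the far side (jig +x). It clears the wing tips by 2 mm only: no finger fits between, so push the wings on the other three sides.
- wingnut (a joint): Turn of the wing nut, rad: grows clockwise seen from above, 0 (most open) to 9.0, where it is tight and stops dead. Starts between 0.5 and 4.0. Turns with light friction (about 2 N at mid-wing), stays where left, lowers nut and strap 3 mm a turn; the strap's toe meets the board at about 8.2.
- strap: Dark steel clamp strap under the wing nut, 100 x 26 x 9 mm along the jig's x; origin on the stud axis at its underside, top 40 to 44 mm above the bench. It sinks as the nut is turned clockwise; its rubber toe (jig x = 8 to 20 mm) then presses on the board's far edge. It moves only with the nut.
Not all that is in view belongs to the job. There is more than one size of the board; the one meant has the size given above.

How it is judged:
By the outcome, as a careful person would: the job done as asked, in the order asked, and still so for the second after the job is handed in, with the robot touching nothing.
It also fails if it takes over 61 s, if anything falls off the work surface, if the arm or the gripper's body presses on something with over 40 N, if the wrist force passes 120 N, or if a joint passes its speed limit or range.

ROBOT

A 6-joint arm with a two-finger parallel gripper is mounted at the origin on the work surface. World frame = base frame: x ahead of the robot, y to its left, z up, the work surface at z = 0. Lengths are in m, angles in rad, forces in N, time in s.
With the tool pointing down it reaches from about 0.35 to 0.925 m from the base axis. Payload 6.4 kg.
Tool frame: the origin (TCP) lies between the finger pads; the fingertips stand 11 mm ahead of it and the grasp point (between the pads) lies 8 mm behind it; z points along the fingers, y is the direction in which the jaws open and shut (so a half turn about z gives the same grasp; the last joint's range is limited). The gripper opens to 94 mm and grips with 3 to 60 N. Pads are 16 mm wide; open, the fingers measure 119 mm over their backs; the gripper's body (75 mm by 177 mm) begins 78 mm behind the grasp point.
Start: joints at [-1.37, 0.245, 1.558, -0, 1.339, -0.174], TCP at [0.238, -0.605, 0.216] pointing down, gripper open.
Joint ranges: [-3.13, 3.13], [-1.02, 2.26], [0.13, 2.54], [-0.95, 4.09], [0.21, 2.88], [-2.74, 2.74]. Speed limits (rad/s): [2.57, 2.57, 3.14, 3.14, 3.14, 3.14].

INTERFACE

Orientations are given as a unit quaternion [w, x, y, z].
In Python, from workcell import * gives the robot as it stands. The module is installed in compiled form; this text tells all that it offers.
- The arm moves only by the tool arm_command, never from a script. Its arguments are lists of equal length, an entry for each row: "dr": the turn, a rotation vector about the tool's x, y, z in rad, a list of three; "travel": the shift along the tool's x, y, z in cm, a list of three; "claw": the finger opening in cm, from 0 to 9.4. In form: {"dr": [[rx, ry, rz], ...], "travel": [[tx, ty, tz], ...], "claw": [claw, ...]}. A call has 1 to 10 rows; each row shifts and turns the commanded pose from where the row before left it, along the tool's axes as they then stand; what a row does not reach is not made up. A row lasts 1/10 s, in which the tool goes at most 50 mm and 8.59 degrees, less where a joint would pass 70% of its speed; a pose out of reach is approached as far as the arm can. A call with a gripper value outside its range is refused whole. The fingers move at their own pace and stop on an object; the grip force is fixed at half the most. Time passes only in rows, so rows that do not move let the fingers close. It gives the time, the measured TCP pose, the force and the opening at its end, in the units of the state.
- sense(): the state, without advancing time (a new reading comes with each control period).
- snapshot(name): name is "scene" or "top" or "wrist"; returns the picture (384x512x3 uint8, blue, green, red); there is no depth.
- calibration(name): a dict with "vfov" (degrees; the focal length in pixels is half the picture's height over the tangent of half this angle, whatever the lens; pixels are square), "cx", "cy" (the principal point, pixels), "rvec" (rotation vector, rad) and "tvec" (3), from world to camera coordinates, as OpenCV has them. Camera axes: x right, y down, z forward; pixel columns grow to the right and rows downward; lengths in m; the calibration is good to about 2 mm. A picture is of the moment at which its call begins: read the wrist's pose just before it. calibration takes no time and is no camera call; for the wrist camera it gives the pose at the moment of the call.
- job_done(): hands the job in, once; it reports no verdict.
The state is a dict: "time_s": time; "joint_pos": joint angles; "joint_velocities": joint speeds; "effort": joint torques, N m; "tcp_pos": TCP position; "ee_rot": TCP orientation; "force": force on the tool from outside, world axes, zero at the start; "wrist_torque": the same for the moment, N m; "grip_width": finger opening in m.
Only numpy, scipy, OpenCV 4.12 (cv2) and the standard library are available. Lean on these libraries where they do the work, as an engineer would, in place of code of your own. Each camera call takes 0.05 s, during which the arm holds its last target.

## Working session

There is one attempt and no reset: what is moved stays moved. The work goes in short steps, Python scripts to look and compute and a tool call to move; the robot and the scene stay as the last step left them, time stands still between calls to the robot, and variables do not carry over. Pictures are saved under pics/ and viewed, and the job is handed in when it is done.

Besides the shell and the picture viewer there is one more tool, called after "Emit:" by a JSON object that holds its "fn" and its "kwargs". arm_command: Moves the arm, as the interface text tells. Its arguments: {"type":"object","properties":{"dr":{"type":"array"},"travel":{"type":"array"},"claw":{"type":"array"}},"required":["dr","travel","claw"]}

```bash
mkdir -p pics; python3 - <<'E'
from workcell import *
import cv2
s=sense();print(s)
for n in ("scene","top"):
    c=calibration(n);print(n,c)
    cv2.imwrite(f"pics/{n}0.png",snapshot(n))
E
```

```text
{'time_s': 0.0, 'joint_pos': array([-1.37008563e+00,  2.45777965e-01,  1.55898375e+00, -1.02051981e-05,
        1.33865164e+00, -1.74093667e-01]), 'joint_velocities': array([-5.70029878e-05,  2.48721539e-03,  5.06234933e-04, -8.06418883e-04,
       -1.31190214e-03,  1.05205416e-03]), 'effort': array([-2.35979032e-04, -4.15824080e+01, -3.14604235e+01,  6.84749172e-02,
        3.30647326e-02, -1.39040167e-04]), 'tcp_pos': array([ 0.2378528 , -0.60431933,  0.21538469]), 'ee_rot': array([-9.10201275e-04,  9.82490915e-01,  1.86308272e-01, -1.70792339e-05]), 'force': array([0.26905176, 0.02670498, 0.12506165]), 'wrist_torque': array([-0.03801275,  0.01691155,  0.04022791]), 'grip_width': 0.09377963314773093}
scene {'vfov': 54.072502485781534, 'cx': 253.9913439322892, 'cy': 189.41826257800082, 'rvec': array([ 2.21833323,  0.90797117, -0.39678175]), 'tvec': array([-0.38036596, -0.13781365,  1.2269575 ])}
top {'vfov': 52.8797276052412, 'cx': 257.8226854830883, 'cy': 189.12615475267563, 'rvec': array([-2.23937134,  2.20081116, -0.05730082]), 'tvec': array([0.04667494, 0.43641141, 0.93338998])}
```

View pics/scene0.png

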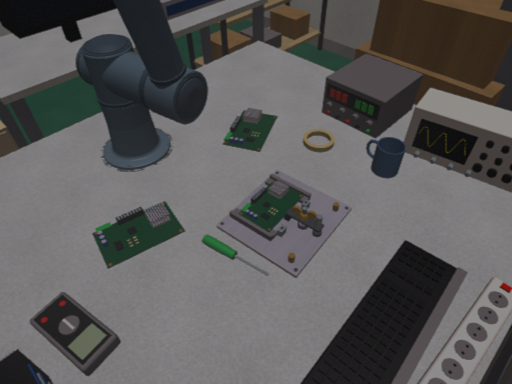

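View pics/top0.png

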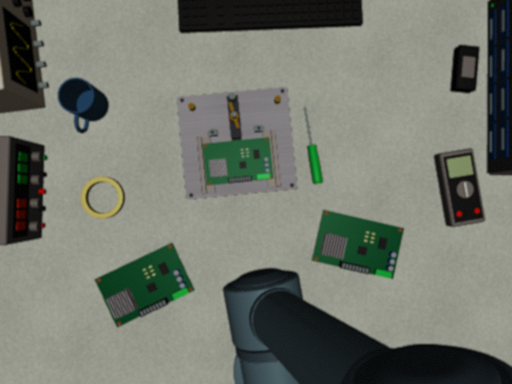

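```bash
cat > h.py <<'E'
import numpy as np, cv2
from workcell import *
def K(c,H=384):
    f=H/2/np.tan(np.radians(c['vfov'])/2)
    return np.array([[f,0,c['cx']],[0,f,c['cy']],[0,0,1]])
def proj(c,P):
    return cv2.projectPoints(np.array(P,float).reshape(-1,1,3),c['rvec'],c['tvec'],K(c),None)[0].reshape(-1,2)
def unproj(c,px,z):
    R=cv2.Rodrigues(c['rvec'])[0];C=-R.T@c['tvec']
    px=np.array(px,float).reshape(-1,2);z=np.broadcast_to(z,len(px))
    d=(R.T@np.linalg.inv(K(c))@np.c_[px,np.ones(len(px))].T).T
    return C+d*((z-C[2])/d[:,2])[:,None]
E
python3 - <<'E'
from h import *
im=cv2.imread('pics/top0.png')[80:210,165:310]
cv2.imwrite('pics/topc.png',cv2.resize(im,None,fx=4.6,fy=4.6,interpolation=cv2.INTER_CUBIC))
c=calibration('top')
print(unproj(c,[[181,97],[287,89],[296,187],[189,198]],0.012))
E
```

```text
[[ 0.6543404   0.24358152  0.012     ]
 [ 0.68010486 -0.01237156  0.012     ]
 [ 0.44212845 -0.03779564  0.012     ]
 [ 0.4111466   0.21915531  0.012     ]]
```

View pics/topc.png

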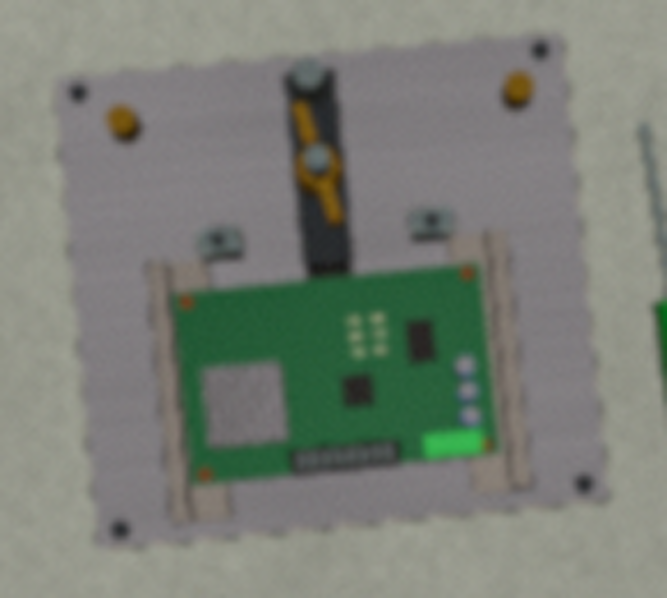

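```bash
python3 - <<'E'
from h import *
from scipy.optimize import least_squares
c=calibration('top')
q=np.array([[55,80],[562,38],[607,500],[97,545], [308,68],[317,157],[123,118],[517,85]],float)/4.6+[165,80]-.4
J=np.array([[.125,.135,.012],[.125,-.135,.012],[-.125,-.135,.012],[-.125,.135,.012]])
def T(p,J):
    cc,s=np.cos(p[2]),np.sin(p[2]);return np.c_[p[0]+cc*J[:,0]-s*J[:,1],p[1]+s*J[:,0]+cc*J[:,1],J[:,2]]
r=least_squares(lambda p:(proj(c,T(p,J))-q[:4]).ravel(),[.55,.1,.1]);p=r.x;print(p,r.fun)
Rz=lambda P:(P[:,:2]-p[:2])@np.array([[np.cos(p[2]),-np.sin(p[2])],[np.sin(p[2]),np.cos(p[2])]])
print('pillar,nut jig',Rz(unproj(c,q[4:6],[.078,.079])))
e=np.array([[290,465],[400,455]])/4.6+[165,80]-.4
print('edge',Rz(unproj(c,e,.038)))
w=np.array([[301,105],[338,218]])/4.6+[165,80]-.4
print('tips',Rz(unproj(c,w,.07)))
w=calibration('wrist');print(w);R=cv2.Rodrigues(w['rvec'])[0];print(-R.T@w['tvec'],R)
cv2.imwrite('pics/w0.png',snapshot('wrist'))
E
```

```text
[0.5467465  0.10755464 0.10890032] [-0.43758009 -0.92952698  0.5431394  -1.12980813  0.41790845  0.77642454
 -0.49277347  1.24762011]
pillar,nut jig [[9.97024013e-02 5.28393077e-04]
 [5.55347611e-02 7.88430260e-05]]
edge [[-0.09097822  0.0285995 ]
 [-0.09096204 -0.0275878 ]]
tips [[ 0.08389391  0.00574903]
 [ 0.02656827 -0.00734886]]
{'vfov': 59.979281485967554, 'cx': 249.5059816804955, 'cy': 193.80393779115838, 'rvec': array([-2.40427799,  1.63497854,  0.22772589]), 'tvec': array([-0.64821201, -0.02823086,  0.39169387])}
[ 0.31165028 -0.5746582   0.38346048] [[ 0.36732695 -0.93008983 -0.00195401]
 [-0.89522317 -0.3541251   0.27050119]
 [-0.25228237 -0.0976131  -0.96271766]]
```

View pics/w0.png

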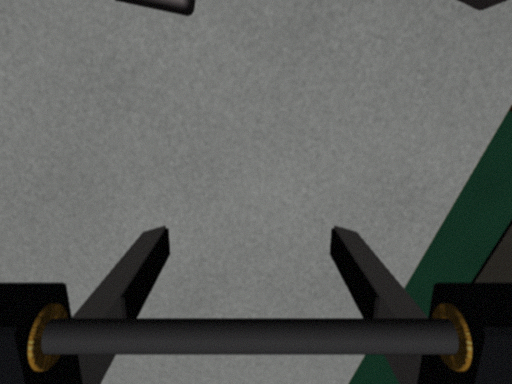

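Emit:
{"fn": "arm_command", "kwargs": {"dr": [[0,0,0],[0,0,0],[0,0,0],[0,0,0],[0,0,0],[0,0,0],[0,0,0],[0,0,0],[0,0,0],[0,0,0]], "travel": [[1.5,-1.5,0],[3,-3.1,0],[3,-3.1,0],[3,-3.1,0],[3,-3.1,0],[3,-3.1,0],[3,-3.1,0],[3,-3.1,0],[3,-3.1,0],[3,-3.1,0]], "claw": [2.6,2.6,2.6,2.6,2.6,2.6,2.6,2.6,2.6,2.6]}}

```text
time_s: 1.15
tcp_pos: [0.3958, -0.2252, 0.2163]
ee_rot: [-0.0, 0.983, 0.186, 0.0]
force: [0.7, -0.2, -0.2]
grip_width: 0.0263
```

Emit:
{"fn": "arm_command", "kwargs": {"dr": [[0,0,0],[0,0,0],[0,0,0],[0,0,0],[0,0,0],[0,0,0],[0,0,0],[0,0,0.1],[0,0,0.1],[0,0,0.066]], "travel": [[3,-3.1,-0.5],[3,-3.1,-0.5],[3,-3.1,-0.5],[3,-3.1,-0.5],[3,-3.1,-0.5],[3,-3.1,-0.5],[3,-3.1,-0.5],[2.5,-2.5,0],[0.9,-0.9,0],[0,0,0]], "claw": [2.6,2.6,2.6,2.6,2.6,2.6,2.6,2.6,2.6,2.6]}}

```text
time_s: 2.15
tcp_pos: [0.5321, 0.0972, 0.251]
ee_rot: [-0.0, 0.999, 0.054, -0.0]
force: [0.3, -0.1, -0.3]
grip_width: 0.0253
```

```bash
python3 - <<'E'
from h import *
s=sense();print(s['tcp_pos'],s['ee_rot'],s['joint_pos'],s['time_s'],s['grip_width'])
c=calibration('wrist');im=snapshot('wrist')
np.savez('w1.npz',im=im,**c)
cv2.imwrite('pics/w1.png',cv2.resize(im,None,fx=1.5,fy=1.5,interpolation=cv2.INTER_CUBIC))
E
```

```text
[0.53207497 0.09721636 0.25101967] [-1.46899676e-04  9.98528678e-01  5.42248586e-02 -3.49167308e-04] [-2.91127113e-02 -3.97812090e-02  1.80145972e+00  2.38937517e-04
  1.38063453e+00  1.43313543e+00] 2.15 0.02530539494631397
```

View pics/w1.png

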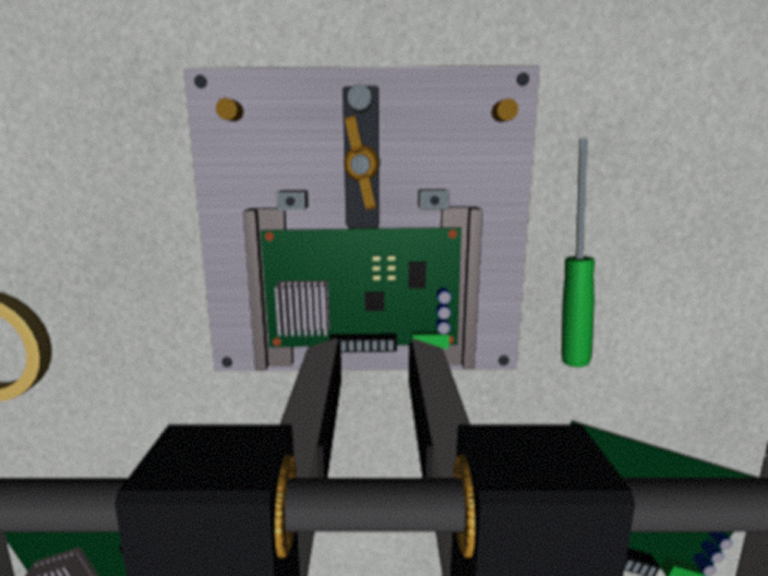

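```bash
python3 - <<'E'
from h import *
from scipy.optimize import least_squares
c=dict(np.load('w1.npz'))
f=lambda a:(np.array(a,float)+.5)/1.5-.5
q=f([[186,70],[539,66],[518,370],[214,371]])
J=np.array([[.125,.135,.012],[.125,-.135,.012],[-.125,-.135,.012],[-.125,.135,.012]])
def T(p,J):
    cc,s=np.cos(p[2]),np.sin(p[2]);return np.c_[p[0]+cc*J[:,0]-s*J[:,1],p[1]+s*J[:,0]+cc*J[:,1],J[:,2]]
r=least_squares(lambda p:(proj(c,T(p,J))-q).ravel(),[.55,.1,.1]);p=r.x;print(p,r.fun)
Rz=lambda P:(P[:,:2]-p[:2])@np.array([[np.cos(p[2]),-np.sin(p[2])],[np.sin(p[2]),np.cos(p[2])]])
print('pillar,nut jig',Rz(unproj(c,f([[359,97],[360,164]]),[.078,.079])))
print('board far',Rz(unproj(c,f([[262,230],[460,228]]),.0244)))
print('board near',Rz(unproj(c,f([[272,347],[458,346]]),.0244)))
t=unproj(c,f([[350,118],[370,207]]),[.07,.07]);print('tips',Rz(t),t)
print(unproj(c,f([[360,164]]),.079), T(p,np.array([[.058,0,0]])))
E
```

```text
[0.54555903 0.10831372 0.11708092] [-2.11732905 -1.03838657  1.88152241 -0.27302683  0.14092157  0.85366278
  0.13133148  1.47800109]
pillar,nut jig [[0.09755747 0.00078838]
 [0.05603273 0.00074823]]
board far [[ 0.00438295  0.08092755]
 [ 0.00485493 -0.07623213]]
board near [[-0.09533442  0.07926814]
 [-0.09552499 -0.07847919]]
tips [[ 0.08535876  0.00718056]
 [ 0.02684223 -0.00548881]] [[0.62949462 0.12541619 0.07      ]
 [0.57285865 0.10599803 0.07      ]]
[[0.60112074 0.11560221 0.079     ]] [[0.60316195 0.11508891 0.        ]]
```

Emit:
{"fn": "arm_command", "kwargs": {"dr": [[0,0,0],[0,0,0],[0,0,0],[0,0,0],[0,0,0],[0,0,0],[0,0,0],[0,0,0],[0,0,0],[0,0,0]], "travel": [[-2.5,-0.25,0],[-3.5,-0.3,0],[-3,-0.3,3],[-1,0,4],[0,0,4],[0,0,4],[0,0,3],[0,0,2],[0,0,1.4],[0,0,0]], "claw": [2.6,2.6,2.6,2.6,2.6,2.6,2.6,2.6,2.6,2.6]}}

```text
time_s: 3.2
tcp_pos: [0.4294, 0.0928, 0.0354]
ee_rot: [-0.0, 0.999, 0.055, -0.002]
force: [0.8, -0.2, 0.1]
grip_width: 0.026
```

```bash
python3 - <<'E'
from h import *
s=sense();print(s['tcp_pos'],s['ee_rot'],s['force'])
c=calibration('wrist');im=snapshot('wrist')
cv2.imwrite('pics/w2.png',cv2.resize(im,None,fx=1.5,fy=1.5,interpolation=cv2.INTER_CUBIC))
E
```

```text
[0.429429   0.09279803 0.03542489] [-2.31004048e-04  9.98505480e-01  5.45954684e-02 -2.46748470e-03] [ 0.78229049 -0.19121554  0.14203099]
```

View pics/w2.png

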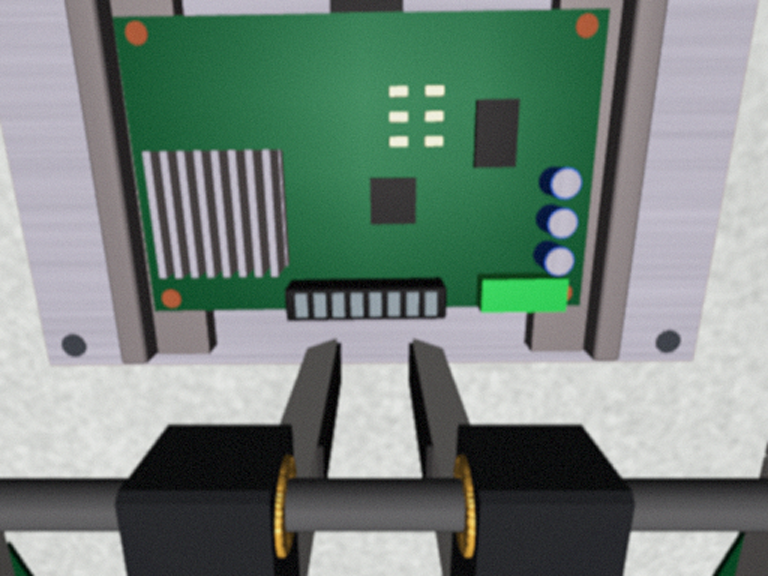

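Emit:
{"fn": "arm_command", "kwargs": {"dr": [[0,0,0],[0,0,0],[0,0,0],[0,0,0],[0,0,0],[0,0,0],[0,0,0],[0,0,0],[0,0,0],[0,0,0]], "travel": [[0.2,-0.1,-0.3],[0.4,-0.1,0],[0.3,-0.1,0],[0.3,0,0],[0.2,0,0],[0.2,0,0],[0.2,0,0],[0.2,0,0],[0.2,0,0],[0.2,0,0]], "claw": [2.6,2.6,2.6,2.6,2.6,2.6,2.6,2.6,2.6,2.6]}}

```text
time_s: 4.25
tcp_pos: [0.4552, 0.0985, 0.0404]
ee_rot: [-0.0, 0.999, 0.054, -0.0]
force: [-0.5, -0.3, 0.3]
grip_width: 0.0258
```

```bash
python3 - <<'E'
from h import *
s=sense();print(s['tcp_pos'],s['ee_rot'],s['force'])
E
```

```text
[0.45519047 0.09853998 0.04038699] [-6.01698160e-06  9.98522472e-01  5.43403347e-02 -2.98279171e-05] [-0.47452904 -0.32510009  0.28011284]
```

Emit:
{"fn": "arm_command", "kwargs": {"dr": [[0,0,0],[0,0,0],[0,0,0],[0,0,0]], "travel": [[0.1,0,0.1],[0.1,0,0.1],[0.1,0,0],[0.05,0,0]], "claw": [2.6,2.6,2.6,2.6]}}

```text
time_s: 4.65
tcp_pos: [0.4569, 0.0988, 0.038]
ee_rot: [0.0, 0.999, 0.055, -0.002]
force: [-6.8, -1.9, 5.3]
grip_width: 0.0263
```

Emit:
{"fn": "arm_command", "kwargs": {"dr": [[0,0,0],[0,0,0],[0,0,0]], "travel": [[0.1,0,0],[0.05,0,0],[0,0,0]], "claw": [2.6,2.6,2.6]}}

```text
time_s: 4.95
tcp_pos: [0.457, 0.0989, 0.0376]
ee_rot: [0.0, 0.998, 0.055, -0.004]
force: [-9.7, -3.1, 7.7]
grip_width: 0.026
```

Emit:
{"fn": "arm_command", "kwargs": {"dr": [[0,0,0],[0,0,0],[0,0,0],[0,0,0],[0,0,0],[0,0,0],[0,0,0],[0,0,0]], "travel": [[0.1,0,0],[-0.5,0,0],[-1,0,0],[-0.5,0,-1],[0,0,-4],[0,0,-4],[0,0,-4],[0,0,0]], "claw": [2.6,2.6,2.6,2.6,2.6,2.6,2.6,2.6]}}

```text
time_s: 5.75
tcp_pos: [0.4451, 0.097, 0.1748]
ee_rot: [0.0, 0.998, 0.054, 0.007]
force: [-0.4, -0.9, 0.9]
grip_width: 0.0258
```

```bash
python3 - <<'E'
from h import *
s=sense();print(s['tcp_pos'],s['ee_rot'],s['force'])
c=calibration('wrist');im=snapshot('wrist')
np.savez('w3.npz',im=im,**c)
cv2.imwrite('pics/w3.png',cv2.resize(im,None,fx=1.5,fy=1.5,interpolation=cv2.INTER_CUBIC))
E
```

```text
[0.44509282 0.09702954 0.17477455] [4.69309608e-04 9.98495550e-01 5.44143618e-02 6.74496299e-03] [-0.36346914 -0.86173115  0.91205744]
```

View pics/w3.png

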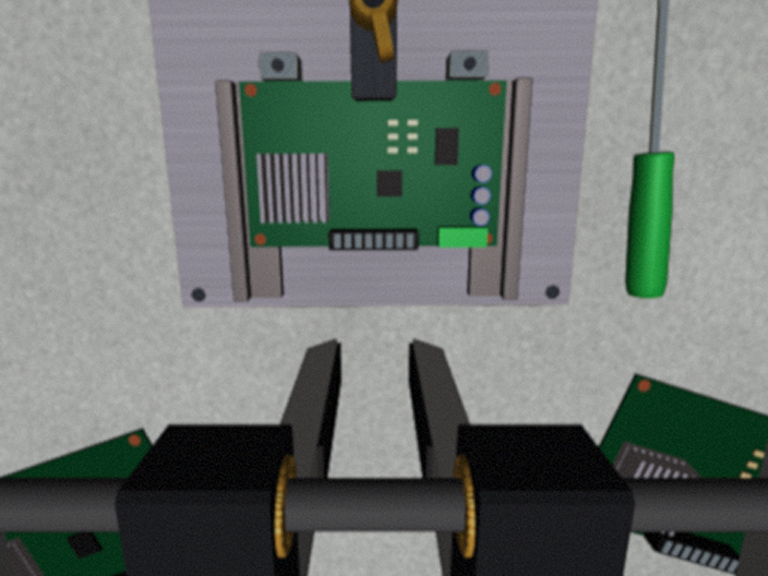

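Emit:
{"fn": "arm_command", "kwargs": {"dr": [[0,0,0],[0,0,0],[0,0,0],[0,0,0],[0,0,-0.1],[0,0,-0.14],[0,0,-0.14],[0,0,-0.14],[0,0,-0.14],[0,0,-0.14]], "travel": [[2.4,0.4,0],[4,0.8,0],[4,0.8,0],[3,0.4,0],[0,0,0],[0,0,0],[0,0,0],[0,0,0],[0,0,0],[0,0,0]], "claw": [0,0,0,0,0,0,0,0,0,0]}}

```text
time_s: 6.8
tcp_pos: [0.5758, 0.0877, 0.1663]
ee_rot: [-0.001, 0.897, 0.441, -0.001]
force: [0.4, -0.6, 0.2]
grip_width: 0.0005
```

Emit:
{"fn": "arm_command", "kwargs": {"dr": [[0,0,-0.14],[0,0,-0.14],[0,0,-0.14],[0,0,-0.14],[0,0,-0.14],[0,0,-0.14],[0,0,-0.1],[0,0,-0.05],[0,0,0]], "travel": [[0,0,0],[0,0,0],[0,0,0],[0,0,0],[0,0,0],[0,0,0],[0,0,0],[0,0,0],[0,0,0]], "claw": [0,0,0,0,0,0,0,0,0]}}

```text
time_s: 7.7
tcp_pos: [0.5759, 0.0878, 0.1666]
ee_rot: [-0.001, 0.582, 0.813, -0.001]
force: [-0.3, 0.8, -0.4]
grip_width: 0.0004
```

```bash
cat > st.py <<'E'
from h import *
A=np.array([.6015,.1152])
def st():
    s=sense();w,x,y,z=s['ee_rot'];yaw=2*np.arctan2(y,x)
    p=s['tcp_pos'];X=np.array([np.cos(yaw),np.sin(yaw)]);Y=np.array([X[1],-X[0]])
    d=p[:2]-A
    print('t',s['time_s'],'tcp',p.round(4),'yaw',yaw.round(3),'alpha_jig',np.degrees(yaw+np.pi/2-.114).round(1),'F',s['force'].round(1),'T',s['wrist_torque'].round(2),'grip',round(s['grip_width'],4),'j6',s['joint_pos'][5].round(2))
    print('tool rel axis mm: x',(d@X*1000).round(1),'y',(d@Y*1000).round(1))
st()
E
python3 st.py; python3 - <<'E'
from h import *
c=calibration('wrist');im=snapshot('wrist')
np.savez('w4.npz',im=im,**c)
cv2.imwrite('pics/w4.png',cv2.resize(im,None,fx=1.5,fy=1.5,interpolation=cv2.INTER_CUBIC))
E
```

```text
t 7.7 tcp [0.5759 0.0878 0.1666] yaw 1.899 alpha_jig 192.3 F [-0.3  0.8 -0.4] T [-0.1  -0.12 -0.01] grip 0.0004 j6 -0.37
tool rel axis mm: x -17.7 y -33.1
```

View pics/w4.png

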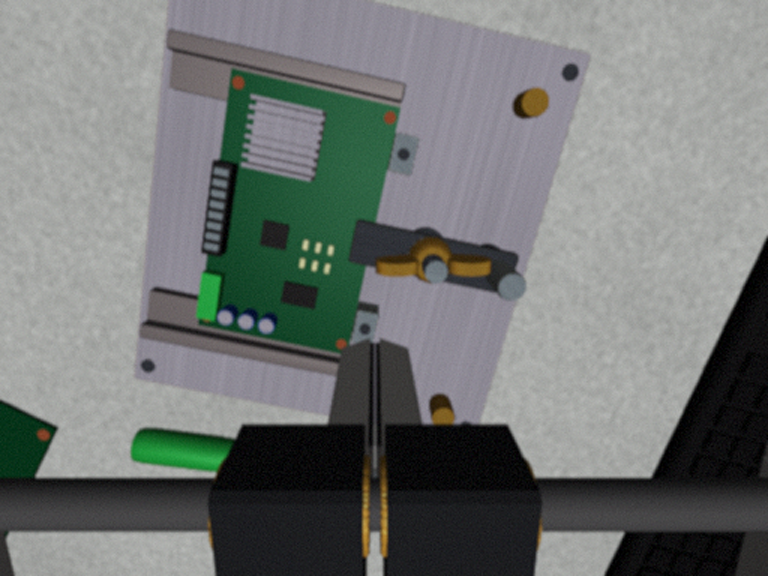

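```bash
python3 - <<'E'
from h import *
c=dict(np.load('w4.npz'))
f=lambda a:(np.array(a,float)+.5)/1.5-.5
print(unproj(c,f([[434,271]]),.079),unproj(c,f([[511,287]]),.078),unproj(c,f([[380,264],[489,264]]),.074))
E
```

```text
[[0.59988854 0.11605432 0.079     ]] [[0.64195302 0.12094681 0.078     ]] [[0.57219698 0.10938556 0.074     ]
 [0.62726113 0.12822051 0.074     ]]
```

Emit:
{"fn": "arm_command", "kwargs": {"dr": [[0,0,0],[0,0,0],[0,0,0],[0,0,0],[0,0,0],[0,0,0]], "travel": [[-0.1,0.45,1],[0,0,3],[0,0,3],[0,0,2.2],[0,0,1.1],[0,0,0]], "claw": [0,0,0,0,0,0]}}

```text
time_s: 8.35
tcp_pos: [0.5801, 0.0883, 0.0631]
ee_rot: [-0.002, 0.582, 0.813, -0.001]
force: [-0.3, -0.1, 0.2]
grip_width: 0.0007
```

```bash
sed -i 's/A=np.array.*/A=np.array([.6006,.1160])/' st.py; python3 st.py; python3 - <<'E'
from h import *
c=calibration('wrist');im=snapshot('wrist')
np.savez('w5.npz',im=im,**c)
cv2.imwrite('pics/w5.png',cv2.resize(im,None,fx=1.5,fy=1.5,interpolation=cv2.INTER_CUBIC))
E
```

```text
t 8.35 tcp [0.5801 0.0883 0.0631] yaw 1.898 alpha_jig 192.2 F [-0.3 -0.1  0.2] T [-0.02 -0.08  0.07] grip 0.0007 j6 -0.37
tool rel axis mm: x -19.6 y -28.4
```

View pics/w5.png

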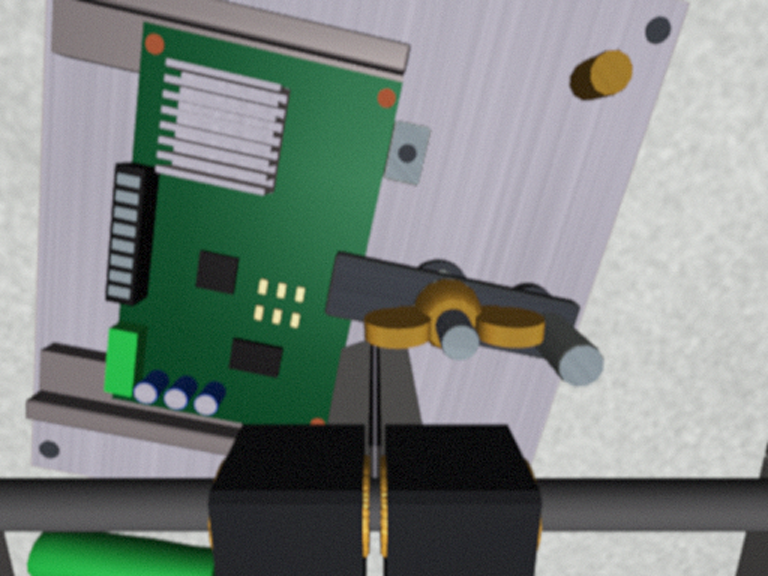

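Emit:
{"fn": "arm_command", "kwargs": {"dr": [[0,0,0],[0,0,0],[0,0,0],[0,0,0.1],[0,0,0.1],[0,0,0.1],[0,0,0.1],[0,0,0.1],[0,0,0.1],[0,0,0.1]], "travel": [[0.3,0,0],[0.3,0,0],[0.2,0,0],[0.29,-0.1,0],[0.29,-0.1,0],[0.29,-0.1,0],[0.29,-0.1,0],[0.29,-0.1,0],[0.29,-0.1,0],[0.29,-0.1,0]], "claw": [0,0,0,0,0,0,0,0,0,0]}}

```text
time_s: 9.4
tcp_pos: [0.5723, 0.1148, 0.0665]
ee_rot: [0.001, 0.827, 0.562, 0.0]
force: [-0.5, -4.6, -0.1]
grip_width: 0.0004
```

```bash
python3 st.py; python3 - <<'E'
from h import *
c=calibration('wrist');im=snapshot('wrist')
np.savez('w6.npz',im=im,**c)
cv2.imwrite('pics/w6.png',cv2.resize(im,None,fx=1.5,fy=1.5,interpolation=cv2.INTER_CUBIC))
E
```

```text
t 9.4 tcp [0.5723 0.1148 0.0665] yaw 1.195 alpha_jig 151.9 F [-0.5 -4.6 -0.1] T [-0.85 -0.15 -0.08] grip 0.0004 j6 0.38
tool rel axis mm: x -11.5 y -25.8
```

View pics/w6.png

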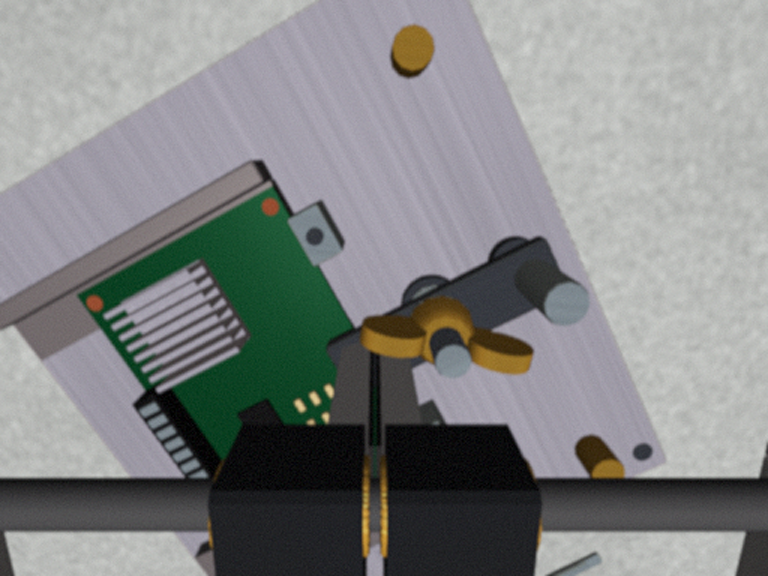

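Emit:
{"fn": "arm_command", "kwargs": {"dr": [[0,0,0.1],[0,0,0.1],[0,0,0.1],[0,0,0.1],[0,0,0.1],[0,0,0.1],[0,0,0.1],[0,0,0.1],[0,0,0.1],[0,0,0.1]], "travel": [[0.28,-0.14,0.05],[0.28,-0.14,0.05],[0.28,-0.14,0.05],[0.28,-0.14,0],[0.28,-0.13,0],[0.28,-0.13,0],[0.28,-0.12,0],[0.28,-0.12,0],[0.28,-0.12,0],[0.28,-0.12,0]], "claw": [0,0,0,0,0,0,0,0,0,0]}}

```text
time_s: 10.45
tcp_pos: [0.5818, 0.1428, 0.0639]
ee_rot: [0.0, 0.995, 0.098, -0.001]
force: [-2.3, -1.5, -0.2]
grip_width: 0.0004
```

```bash
python3 st.py
```

```text
t 10.45 tcp [0.5818 0.1428 0.0639] yaw 0.197 alpha_jig 94.7 F [-2.3 -1.5 -0.2] T [-0.33  0.28 -0.05] grip 0.0004 j6 1.43
tool rel axis mm: x -13.2 y -29.9
```

Emit:
{"fn": "arm_command", "kwargs": {"dr": [[0,0,0.1],[0,0,0.1],[0,0,0.1],[0,0,0.1],[0,0,0.1],[0,0,0.1],[0,0,0.1],[0,0,0.1],[0,0,0.1],[0,0,0]], "travel": [[0.3,-0.11,0],[0.3,-0.11,0],[0.3,-0.11,0],[0.3,-0.1,0],[0.3,-0.1,0],[0.3,-0.1,0],[0.3,-0.1,0],[0.3,-0.1,0],[0.3,-0.1,0],[0,0,0]], "claw": [0,0,0,0,0,0,0,0,0,0]}}

```text
time_s: 11.45
tcp_pos: [0.6095, 0.1472, 0.0639]
ee_rot: [-0.001, 0.939, -0.343, -0.001]
force: [-1.4, 1.5, -0.4]
grip_width: 0.0001
```

```bash
python3 st.py; python3 - <<'E'
from h import *
c=calibration('wrist');im=snapshot('wrist')
np.savez('w7.npz',im=im,**c)
cv2.imwrite('pics/w7.png',cv2.resize(im,None,fx=1.5,fy=1.5,interpolation=cv2.INTER_CUBIC))
E
```

```text
t 11.45 tcp [0.6095 0.1472 0.0639] yaw -0.7 alpha_jig 43.4 F [-1.4  1.5 -0.4] T [0.44 0.18 0.  ] grip 0.0001 j6 2.33
tool rel axis mm: x -13.3 y -29.6
```

View pics/w7.png

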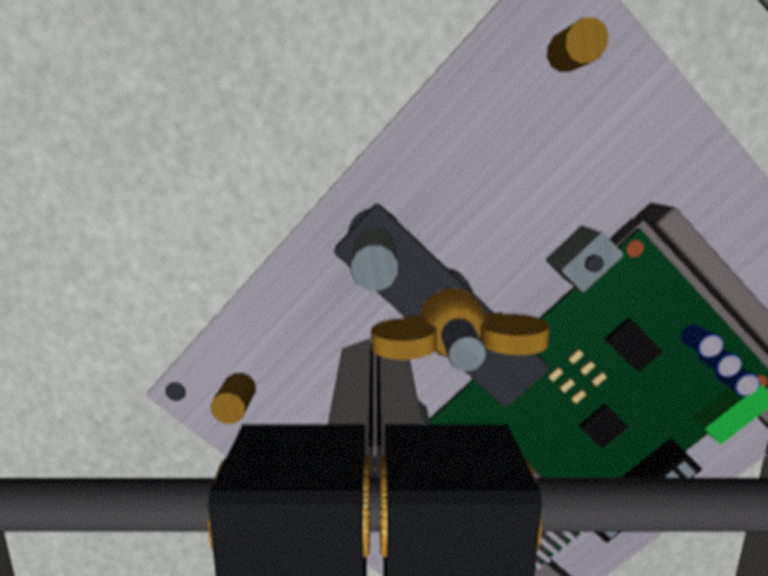

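Emit:
{"fn": "arm_command", "kwargs": {"dr": [[0,0,0],[0,0,0],[0,0,0],[0,0,0],[0,0,-0.1],[0,0,-0.14],[0,0,-0.14],[0,0,-0.14],[0,0,-0.14],[0,0,-0.14]], "travel": [[-0.5,0,0],[-0.5,0,0],[0,0,-3],[0,0,-3],[1.4,2,0],[0,0,0],[0,0,0],[0,0,0],[0,0,0],[0,0,0]], "claw": [0,0,0,0,0,0,0,0,0,0]}}

```text
time_s: 12.5
tcp_pos: [0.5998, 0.1286, 0.1242]
ee_rot: [0.0, 0.999, 0.053, 0.0]
force: [0.1, 0.2, 0.1]
grip_width: 0.0005
```

Emit:
{"fn": "arm_command", "kwargs": {"dr": [[0,0,-0.14],[0,0,-0.14],[0,0,-0.14],[0,0,-0.14],[0,0,-0.14],[0,0,-0.14],[0,0,-0.14],[0,0,-0.14],[0,0,-0.14],[0,0,-0.14]], "travel": [[0,0,0],[0,0,0],[0,0,0],[0,0,0],[0,0,0],[0,0,0],[0,0,0],[0,0,0],[0,0,0],[0,0,0]], "claw": [0,0,0,0,0,0,0,0,0,0]}}

```text
time_s: 13.5
tcp_pos: [0.5998, 0.1286, 0.1242]
ee_rot: [0.0, 0.73, 0.684, 0.0]
force: [0.6, -0.6, -1.0]
grip_width: 0.0003
```

Emit:
{"fn": "arm_command", "kwargs": {"dr": [[0,0,-0.14],[0,0,-0.14],[0,0,-0.14],[0,0,-0.14],[0,0,-0.14],[0,0,-0.14],[0,0,-0.1],[0,0,0]], "travel": [[0,0,0],[0,0,0],[0,0,0],[0,0,0],[0,0,0],[0,0,0],[0,0,0],[0,0,0]], "claw": [0,0,0,0,0,0,0,0]}}

```text
time_s: 14.3
tcp_pos: [0.5998, 0.1286, 0.1242]
ee_rot: [0.0, 0.344, 0.939, -0.0]
force: [-0.2, 0.4, -0.7]
grip_width: 0.0006
```

```bash
python3 st.py
```

```text
t 14.3 tcp [0.5998 0.1286 0.1242] yaw 2.44 alpha_jig 223.3 F [-0.2  0.4 -0.7] T [-0.01 -0.11 -0.03] grip 0.0006 j6 -0.84
tool rel axis mm: x 8.7 y 9.1
```

Emit:
{"fn": "arm_command", "kwargs": {"dr": [[0,0,0],[0,0,0],[0,0,0],[0,0,0],[0,0,0],[0,0,0],[0,0,0],[0,0,0],[0,0,0],[0,0,0.1]], "travel": [[-1.4,-1.9,0],[-1.4,-2,0],[0,0,0],[0,0,2.5],[0,0,2.5],[0,0,1.1],[0.2,0,0],[0.3,0,0],[0.3,0,0],[0.3,-0.12,0]], "claw": [0,0,0,0,0,0,0,0,0,0]}}

```text
time_s: 15.3
tcp_pos: [0.5883, 0.0867, 0.0643]
ee_rot: [0.002, 0.392, 0.92, 0.0]
force: [4.6, -2.2, -3.0]
grip_width: 0.0009
```

```bash
python3 st.py
```

```text
t 15.3 tcp [0.5883 0.0867 0.0643] yaw 2.336 alpha_jig 217.3 F [ 4.6 -2.2 -3. ] T [-0.39 -0.67 -0.05] grip 0.0009 j6 -0.81
tool rel axis mm: x -12.6 y -29.2
```

Emit:
{"fn": "arm_command", "kwargs": {"dr": [[0,0,0.1],[0,0,0.1],[0,0,0.1],[0,0,0.1],[0,0,0.1],[0,0,0.1],[0,0,0.1],[0,0,0.1],[0,0,0.1],[0,0,0.1]], "travel": [[0.29,-0.12,0],[0.29,-0.12,0],[0.29,-0.12,0],[0.29,-0.12,0],[0.29,-0.12,0],[0.29,-0.12,0],[0.29,-0.12,0],[0.29,-0.12,0],[0.29,-0.12,0],[0.29,-0.12,0]], "claw": [0,0,0,0,0,0,0,0,0,0]}}

```text
time_s: 16.3
tcp_pos: [0.5685, 0.1093, 0.0646]
ee_rot: [0.001, 0.786, 0.619, 0.001]
force: [2.1, -3.2, 0.4]
grip_width: 0.0005
```

```bash
python3 st.py
```

```text
t 16.3 tcp [0.5685 0.1093 0.0646] yaw 1.335 alpha_jig 159.9 F [ 2.1 -3.2  0.4] T [-0.55 -0.31 -0.03] grip 0.0005 j6 0.23
tool rel axis mm: x -14.0 y -29.6
```

Emit:
{"fn": "arm_command", "kwargs": {"dr": [[0,0,0.1],[0,0,0.1],[0,0,0.1],[0,0,0.1],[0,0,0.1],[0,0,0.1],[0,0,0.1],[0,0,0.1],[0,0,0.1],[0,0,0.1]], "travel": [[0.3,-0.12,0],[0.3,-0.12,0],[0.3,-0.12,0],[0.3,-0.12,0],[0.3,-0.12,0],[0.3,-0.12,0],[0.3,-0.12,0],[0.3,-0.12,0],[0.3,-0.12,0],[0.3,-0.12,0]], "claw": [0,0,0,0,0,0,0,0,0,0]}}

```text
time_s: 17.3
tcp_pos: [0.5767, 0.1393, 0.0641]
ee_rot: [0.0, 0.986, 0.167, 0.0]
force: [-0.6, -1.8, -0.0]
grip_width: 0.0005
```

```bash
python3 st.py; python3 - <<'E'
from h import *
c=calibration('wrist');im=snapshot('wrist')
np.savez('w8.npz',im=im,**c)
cv2.imwrite('pics/w8.png',cv2.resize(im,None,fx=1.5,fy=1.5,interpolation=cv2.INTER_CUBIC))
E
```

```text
t 17.3 tcp [0.5767 0.1393 0.0641] yaw 0.335 alpha_jig 102.6 F [-0.6 -1.8 -0. ] T [-0.36  0.23 -0.05] grip 0.0005 j6 1.28
tool rel axis mm: x -14.9 y -29.9
```

View pics/w8.png

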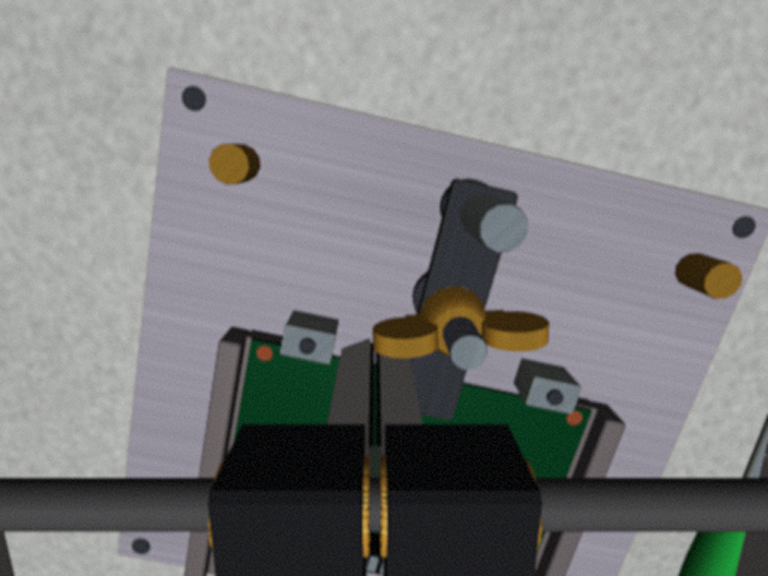

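Emit:
{"fn": "arm_command", "kwargs": {"dr": [[0,0,0.1],[0,0,0.1],[0,0,0.1],[0,0,0.1],[0,0,0.1]], "travel": [[0.3,-0.12,0],[0.3,-0.12,0],[0.3,-0.12,0],[0.3,-0.12,0],[0.3,-0.12,0]], "claw": [0,0,0,0,0]}}

```text
time_s: 17.85
tcp_pos: [0.5902, 0.1478, 0.0639]
ee_rot: [-0.0, 0.997, -0.082, -0.0]
force: [-2.0, 0.4, 1.2]
grip_width: 0.0005
```

Emit:
{"fn": "arm_command", "kwargs": {"dr": [[0,0,0.1],[0,0,0.1],[0,0,0.1],[0,0,0.1],[0,0,0.1]], "travel": [[0.3,-0.12,0],[0.3,-0.12,0],[0.3,-0.12,0],[0.3,-0.12,0],[0.3,-0.12,0]], "claw": [0,0,0,0,0]}}

```text
time_s: 18.35
tcp_pos: [0.6062, 0.1488, 0.0638]
ee_rot: [-0.001, 0.945, -0.326, -0.0]
force: [-0.7, 3.1, -1.1]
grip_width: 0.0005
```

```bash
python3 st.py
```

```text
t 18.35 tcp [0.6062 0.1488 0.0638] yaw -0.664 alpha_jig 45.4 F [-0.7  3.1 -1.1] T [0.67 0.26 0.04] grip 0.0005 j6 2.29
tool rel axis mm: x -15.7 y -29.3
```

Emit:
{"fn": "arm_command", "kwargs": {"dr": [[0,0,0],[0,0,0],[0,0,0],[0,0,0],[0,0,-0.1],[0,0,-0.14],[0,0,-0.14],[0,0,-0.14],[0,0,-0.14],[0,0,-0.14]], "travel": [[-0.4,0,0],[-0.4,0,0],[0,0,-3],[0,0,-3],[1.4,2,0],[0,0,0],[0,0,0],[0,0,0],[0,0,0],[0,0,0]], "claw": [0,0,0,0,0,0,0,0,0,0]}}

```text
time_s: 19.35
tcp_pos: [0.5987, 0.1282, 0.1234]
ee_rot: [0.0, 0.997, 0.073, 0.0]
force: [-0.0, 0.4, -0.9]
grip_width: 0.0003
```

Emit:
{"fn": "arm_command", "kwargs": {"dr": [[0,0,-0.14],[0,0,-0.14],[0,0,-0.14],[0,0,-0.14],[0,0,-0.14],[0,0,-0.14],[0,0,-0.14],[0,0,-0.14],[0,0,-0.14],[0,0,-0.14]], "travel": [[0,0,0],[0,0,0],[0,0,0],[0,0,0],[0,0,0],[0,0,0],[0,0,0],[0,0,0],[0,0,0],[0,0,0]], "claw": [0,0,0,0,0,0,0,0,0,0]}}

```text
time_s: 20.35
tcp_pos: [0.5986, 0.1283, 0.1234]
ee_rot: [0.0, 0.715, 0.699, 0.0]
force: [0.2, -0.2, 0.4]
grip_width: 0.0005
```

Emit:
{"fn": "arm_command", "kwargs": {"dr": [[0,0,-0.14],[0,0,-0.14],[0,0,-0.14],[0,0,-0.14],[0,0,-0.14],[0,0,-0.14],[0,0,-0.1],[0,0,0]], "travel": [[0,0,0],[0,0,0],[0,0,0],[0,0,0],[0,0,0],[0,0,0],[0,0,0],[0,0,0]], "claw": [0,0,0,0,0,0,0,0]}}

```text
time_s: 21.15
tcp_pos: [0.5987, 0.1282, 0.1233]
ee_rot: [0.0, 0.325, 0.946, 0.0]
force: [-0.7, 0.0, -0.9]
grip_width: 0.0004
```

```bash
python3 st.py; python3 - <<'E'
from h import *
c=calibration('wrist');im=snapshot('wrist')
np.savez('w9.npz',im=im,**c)
cv2.imwrite('pics/w9.png',cv2.resize(im,None,fx=1.5,fy=1.5,interpolation=cv2.INTER_CUBIC))
E
```

```text
t 21.15 tcp [0.5987 0.1282 0.1233] yaw 2.481 alpha_jig 225.6 F [-0.7  0.  -0.9] T [-0.06 -0.14  0.04] grip 0.0004 j6 -0.88
tool rel axis mm: x 9.0 y 8.5
```

View pics/w9.png

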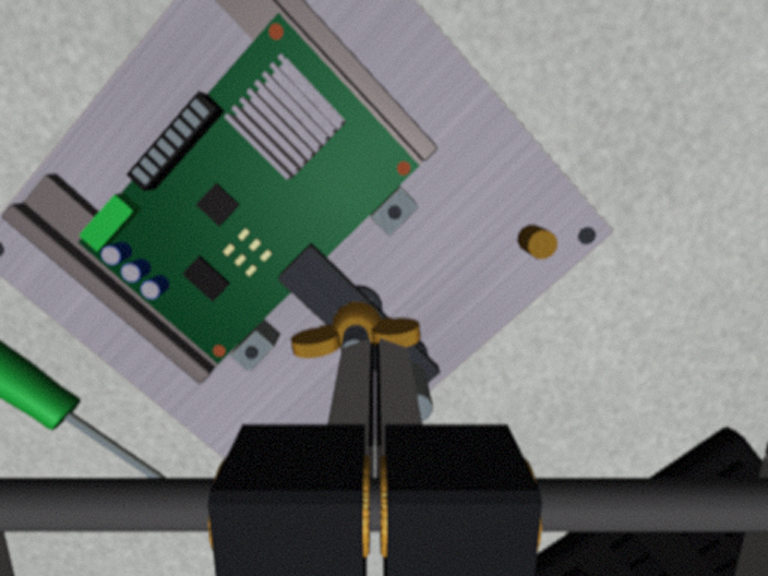

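Emit:
{"fn": "arm_command", "kwargs": {"dr": [[0,0,0],[0,0,0],[0,0,0],[0,0,0],[0,0,0],[0,0,0],[0,0,0],[0,0,0],[0,0,0],[0,0,0]], "travel": [[-1.5,-1.8,0],[-1.6,-2,0],[0,0,0],[0,0,2.5],[0,0,2.5],[0,0,1.1],[0.2,0,0],[0.2,0,0],[0.2,0,0],[0.2,0,0]], "claw": [0,0,0,0,0,0,0,0,0,0]}}

```text
time_s: 22.2
tcp_pos: [0.5947, 0.0837, 0.0633]
ee_rot: [0.002, 0.325, 0.946, 0.0]
force: [0.9, -2.9, 0.3]
grip_width: 0.0006
```

```bash
python3 st.py; python3 - <<'E'
from h import *
c=calibration('wrist');im=snapshot('wrist')
np.savez('w10.npz',im=im,**c)
cv2.imwrite('pics/w10.png',cv2.resize(im,None,fx=1.5,fy=1.5,interpolation=cv2.INTER_CUBIC))
E
```

```text
t 22.2 tcp [0.5947 0.0837 0.0633] yaw 2.479 alpha_jig 225.5 F [ 0.9 -2.9  0.3] T [-0.45 -0.37  0.02] grip 0.0006 j6 -0.96
tool rel axis mm: x -15.2 y -29.1
```

View pics/w10.png

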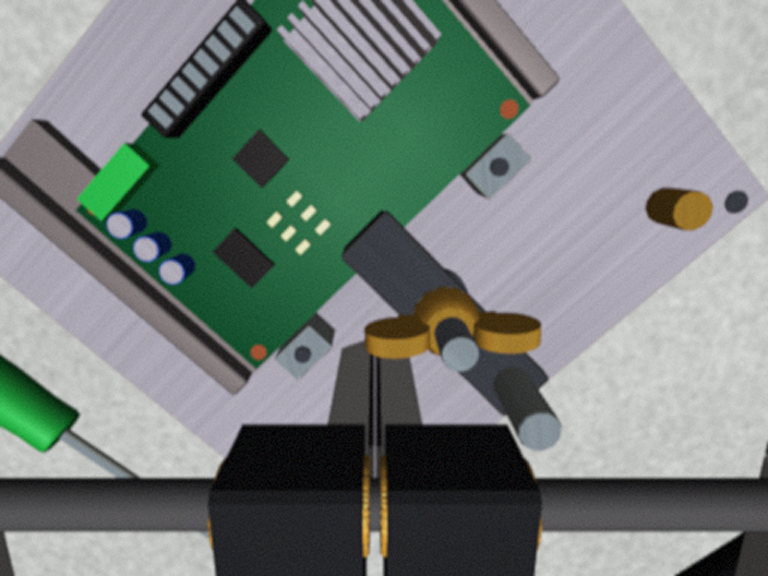

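Emit:
{"fn": "arm_command", "kwargs": {"dr": [[0,0,0.1],[0,0,0.1],[0,0,0.1],[0,0,0.1]], "travel": [[0.3,-0.13,0],[0.3,-0.13,0],[0.3,-0.13,0],[0.3,-0.13,0]], "claw": [0,0,0,0]}}

```text
time_s: 22.65
tcp_pos: [0.5827, 0.0888, 0.0632]
ee_rot: [0.001, 0.509, 0.861, 0.001]
force: [2.9, -1.6, 0.0]
grip_width: 0.0007
```

Emit:
{"fn": "arm_command", "kwargs": {"dr": [[0,0,0.1],[0,0,0.1],[0,0,0.1],[0,0,0.1]], "travel": [[0.3,-0.13,0],[0.3,-0.13,0],[0.3,-0.13,0],[0.3,-0.13,0]], "claw": [0,0,0,0]}}

```text
time_s: 23.05
tcp_pos: [0.5779, 0.0903, 0.0641]
ee_rot: [0.01, 0.668, 0.744, -0.002]
force: [12.5, -35.9, -7.0]
grip_width: 0.0005
```

```bash
python3 st.py
```

```text
t 23.05 tcp [0.5779 0.0903 0.0641] yaw 1.678 alpha_jig 179.6 F [ 12.5 -35.9  -7. ] T [-6.94 -2.54 -0.13] grip 0.0005 j6 -0.13
tool rel axis mm: x -23.1 y -25.3
```

```bash
python3 - <<'E'
from h import *
c=calibration('wrist');im=snapshot('wrist')
np.savez('w11.npz',im=im,**c)
cv2.imwrite('pics/w11.png',cv2.resize(im,None,fx=1.5,fy=1.5,interpolation=cv2.INTER_CUBIC))
im=snapshot('scene')[160:290,200:370]
cv2.imwrite('pics/s11.png',cv2.resize(im,None,fx=4.5,fy=4.5,interpolation=cv2.INTER_CUBIC))
E
python3 st.py
```

```text
t 23.15 tcp [0.5778 0.0901 0.064 ] yaw 1.679 alpha_jig 179.7 F [ 11.3 -30.5  -7.6] T [-5.85 -2.26 -0.18] grip 0.0001 j6 -0.13
tool rel axis mm: x -23.2 y -25.5
```

View pics/w11.png

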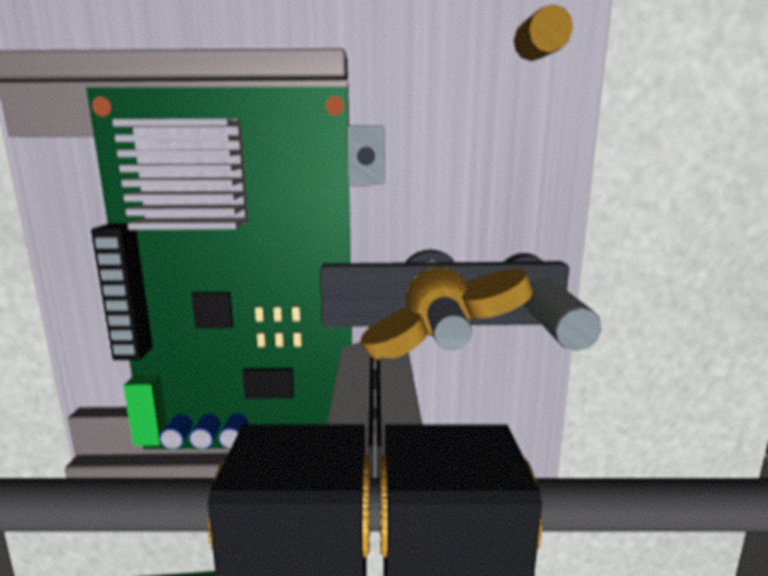

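View pics/s11.png

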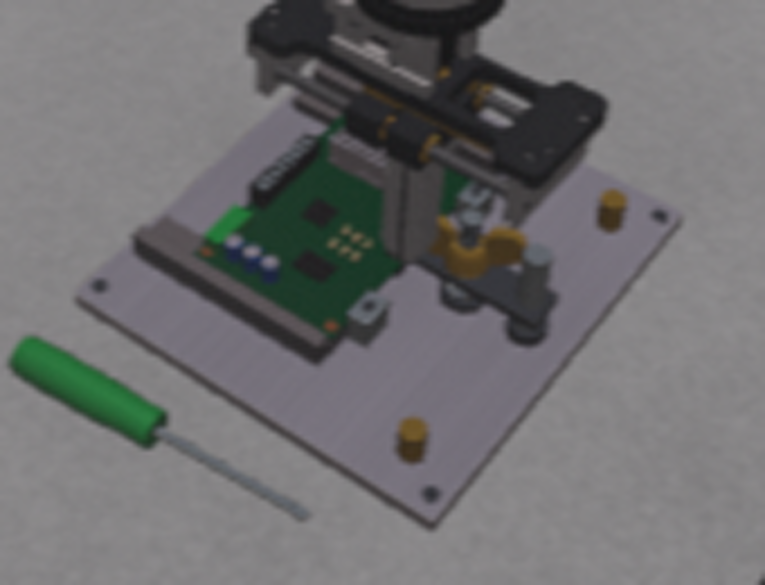

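Emit:
{"fn": "arm_command", "kwargs": {"dr": [[0,0,0],[0,0,0],[0,0,0],[0,0,-0.12],[0,0,-0.12],[0,0,-0.11],[0,0,0]], "travel": [[-0.5,0,0],[-0.6,0,0],[-0.5,0,0],[0,0,0],[0,0,0],[0,0,0],[0,0,0]], "claw": [0,0,0,0,0,0,0]}}

```text
time_s: 23.85
tcp_pos: [0.574, 0.083, 0.062]
ee_rot: [-0.0, 0.528, 0.849, 0.0]
force: [0.5, 0.1, 0.3]
grip_width: 0.0004
```

```bash
python3 st.py; python3 - <<'E'
from h import *
c=calibration('wrist');im=snapshot('wrist')
np.savez('w12.npz',im=im,**c)
cv2.imwrite('pics/w12.png',cv2.resize(im,None,fx=1.5,fy=1.5,interpolation=cv2.INTER_CUBIC))
E
```

```text
t 23.85 tcp [0.574 0.083 0.062] yaw 2.029 alpha_jig 199.7 F [0.5 0.1 0.3] T [-0.02 -0.15  0.03] grip 0.0004 j6 -0.51
tool rel axis mm: x -17.8 y -38.5
```

View pics/w12.png

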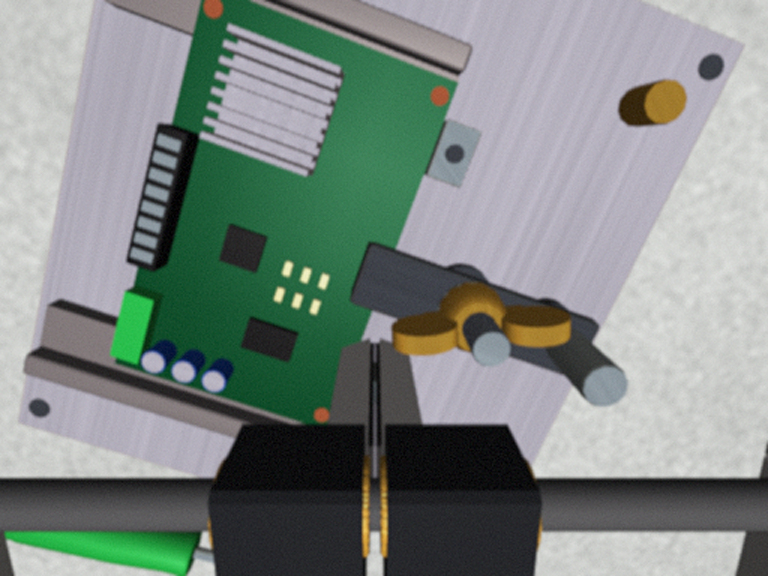

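Emit:
{"fn": "arm_command", "kwargs": {"dr": [[0,0,0],[0,0,0],[0,0,0],[0,0,0],[0,0,0]], "travel": [[-0.2,0.5,0],[0,0.5,0],[0.2,0,0],[0.2,0,0],[0.2,0,0]], "claw": [0,0,0,0,0]}}

```text
time_s: 24.4
tcp_pos: [0.5826, 0.0893, 0.0622]
ee_rot: [0.002, 0.528, 0.849, -0.001]
force: [4.1, -9.5, -3.7]
grip_width: 0.0005
```

```bash
python3 st.py
```

```text
t 24.4 tcp [0.5826 0.0893 0.0622] yaw 2.03 alpha_jig 199.8 F [ 4.1 -9.5 -3.7] T [-1.8  -0.93  0.03] grip 0.0005 j6 -0.5
tool rel axis mm: x -16.0 y -28.0
```

Emit:
{"fn": "arm_command", "kwargs": {"dr": [[0,0,0],[0,0,0]], "travel": [[0.2,0,0],[0,0,0]], "claw": [0,0]}}

```text
time_s: 24.6
tcp_pos: [0.5825, 0.0894, 0.0623]
ee_rot: [0.004, 0.528, 0.849, -0.001]
force: [6.4, -11.2, -3.2]
grip_width: 0.0003
```

```bash
python3 st.py
```

```text
t 24.6 tcp [0.5825 0.0894 0.0623] yaw 2.03 alpha_jig 199.8 F [  6.4 -11.2  -3.2] T [-2.2  -1.21  0.08] grip 0.0003 j6 -0.49
tool rel axis mm: x -15.8 y -28.0
```

Emit:
{"fn": "arm_command", "kwargs": {"dr": [[0,0,0],[0,0,0]], "travel": [[0.3,0,0],[0,0,0]], "claw": [0,0]}}

```text
time_s: 24.8
tcp_pos: [0.5823, 0.0898, 0.0624]
ee_rot: [0.006, 0.527, 0.85, -0.002]
force: [8.7, -18.9, -7.8]
grip_width: 0.0003
```

```bash
python3 st.py
```

```text
t 24.8 tcp [0.5823 0.0898 0.0624] yaw 2.03 alpha_jig 199.8 F [  8.7 -18.9  -7.8] T [-3.7  -1.74  0.02] grip 0.0003 j6 -0.49
tool rel axis mm: x -15.4 y -28.0
```

Emit:
{"fn": "arm_command", "kwargs": {"dr": [[0,0,0],[0,0,0],[0,0,0],[0,0,0]], "travel": [[0.2,0,0],[0.2,0,0],[0.1,0,0],[0,0,0]], "claw": [0,0,0,0]}}

```text
time_s: 25.2
tcp_pos: [0.5821, 0.0904, 0.0627]
ee_rot: [0.01, 0.527, 0.85, -0.004]
force: [14.4, -32.8, -11.0]
grip_width: 0.0002
```

```bash
python3 st.py
```

```text
t 25.2 tcp [0.5821 0.0904 0.0627] yaw 2.031 alpha_jig 199.8 F [ 14.4 -32.8 -11. ] T [-6.19 -2.78 -0.  ] grip 0.0002 j6 -0.48
tool rel axis mm: x -14.7 y -27.9
```

Emit:
{"fn": "arm_command", "kwargs": {"dr": [[0,0,0],[0,0,0],[0,0,0],[0,0,0],[0,0,0],[0,0,0],[0,0,0],[0,0,0],[0,0,0],[0,0,0]], "travel": [[-0.8,0,0],[-0.8,0,0],[-0.5,0,0],[0,0,-2],[0,0,-4],[0,0,-4],[0,0,-3],[-4,0,-2],[-4,0,0],[0,0,0]], "claw": [0,0,0,0,0,0,0,0,0,0]}}

```text
time_s: 26.2
tcp_pos: [0.6234, 0.0061, 0.213]
ee_rot: [0.001, 0.529, 0.848, 0.0]
force: [0.1, -0.5, -1.3]
grip_width: 0.0004
```

```bash
python3 st.py; python3 - <<'E'
from h import *
c=calibration('wrist');im=snapshot('wrist')
np.savez('w13.npz',im=im,**c)
cv2.imwrite('pics/w13.png',cv2.resize(im,None,fx=1.5,fy=1.5,interpolation=cv2.INTER_CUBIC))
im=snapshot('scene')
cv2.imwrite('pics/s13f.png',im)
im=im[160:290,200:370]
cv2.imwrite('pics/s13.png',cv2.resize(im,None,fx=4.5,fy=4.5,interpolation=cv2.INTER_CUBIC))
E
```

```text
t 26.2 tcp [0.6234 0.0061 0.213 ] yaw 2.026 alpha_jig 199.5 F [ 0.1 -0.5 -1.3] T [ 0.   -0.06 -0.01] grip 0.0004 j6 -0.63
tool rel axis mm: x -108.8 y -27.8
```

View pics/w13.png

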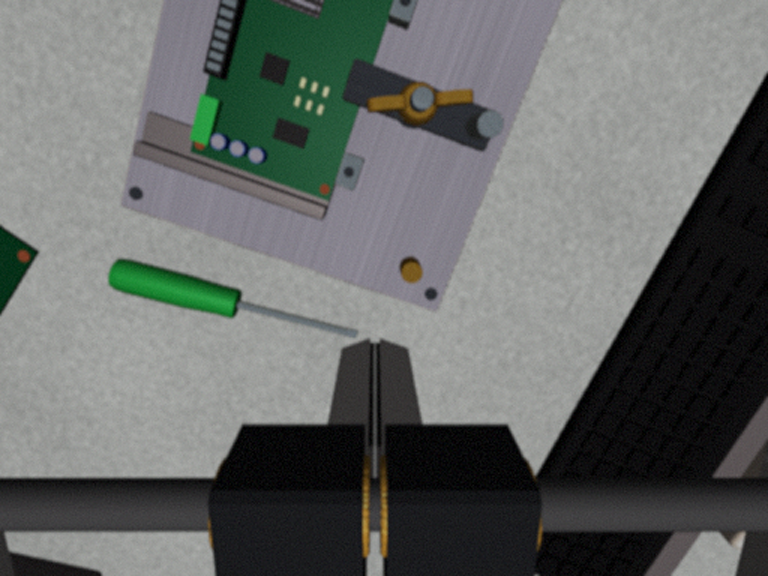

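View pics/s13.png

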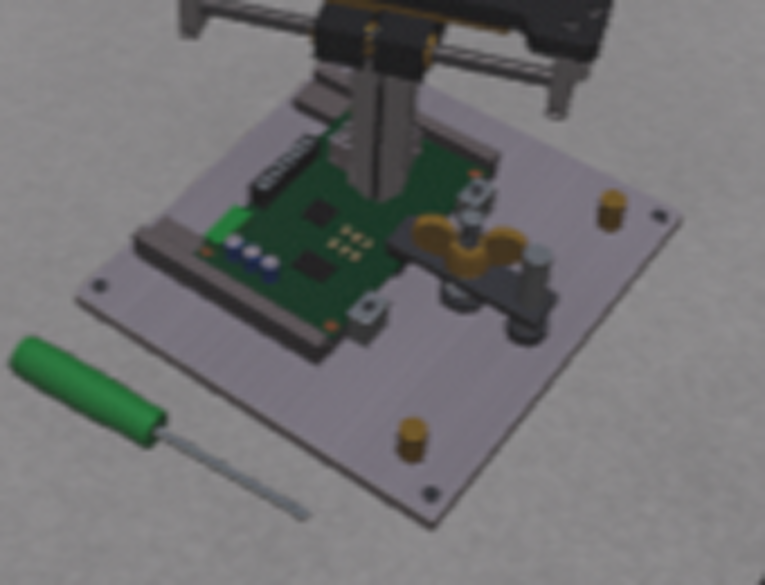

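View pics/s13f.png

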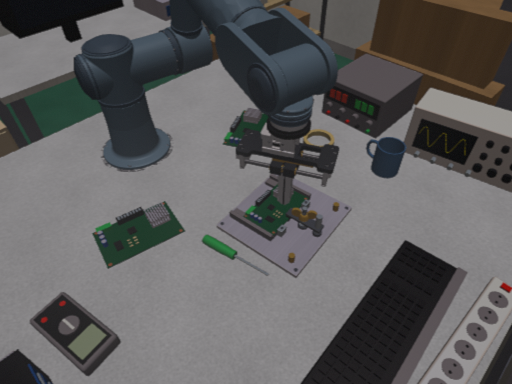

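```bash
python3 - <<'E'
from h import *
f=lambda a:(np.array(a,float)+.5)/1.5-.5
for n,t in (('w12',[[393,333],[571,322]]),('w11',[[364,346],[531,283]]),('w13',[[370,104],[472,97]])):
    c=dict(np.load(n+'.npz'));
    p=unproj(c,f(t),.070);d=p[1]-p[0];print(n,np.degrees(np.arctan2(d[1],d[0])-.114),np.hypot(*d[:2]))
c=dict(np.load('w13.npz'));im=c['im'][30:110,220:350];cv2.imwrite('pics/w13c.png',cv2.resize(im,None,fx=6,fy=6,interpolation=cv2.INTER_CUBIC))
c=dict(np.load('w12.npz'));im=c['im'][180:280,220:350];cv2.imwrite('pics/w12c.png',cv2.resize(im,None,fx=6,fy=6,interpolation=cv2.INTER_CUBIC))
E
```

```text
w12 23.564828621579668 0.06040393838243213
w11 21.56525215949917 0.06054109484528672
w13 23.30115958722704 0.05964485312907572
```

View pics/w13c.png

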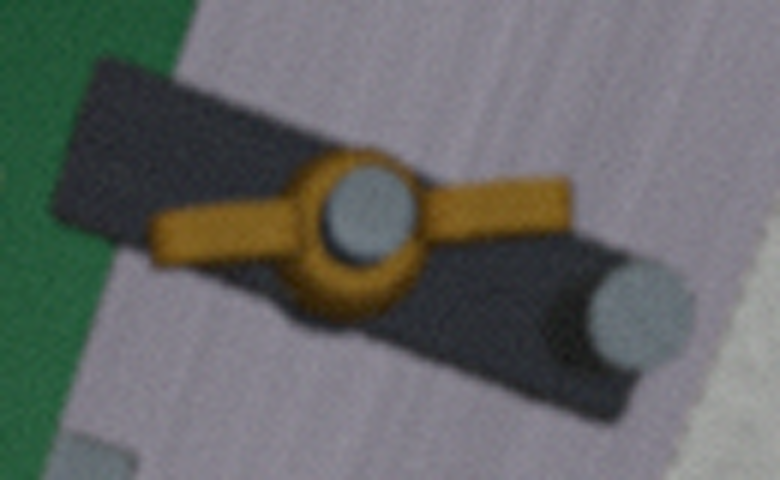

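View pics/w12c.png

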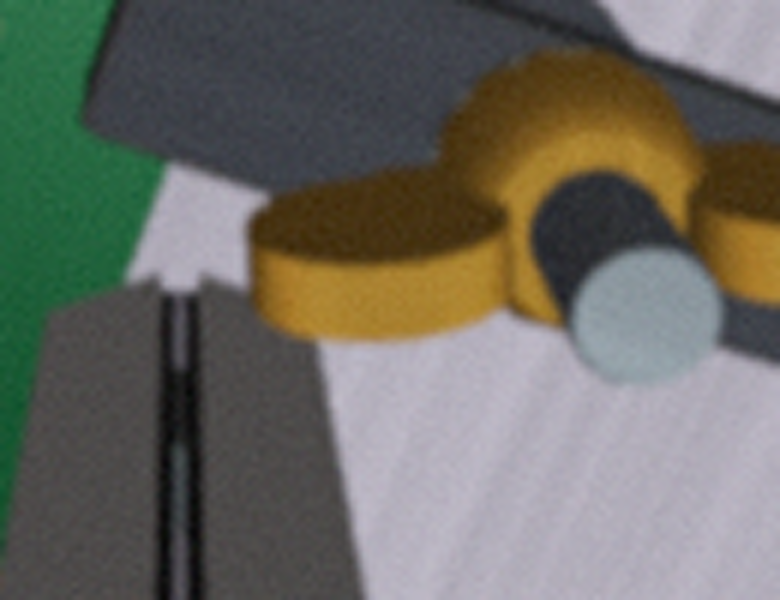

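```bash
python3 - <<'E'
from h import *
g=lambda a,o:(np.array(a,float)+.5)/6-.5+np.array(o)
f=lambda a:(np.array(a,float)+.5)/1.5-.5
def P(c):return K(c)@np.c_[cv2.Rodrigues(c['rvec'])[0],c['tvec']]
def tri(a,pa,b,pb):
    X=cv2.triangulatePoints(P(a),P(b),np.array(pa,float).T,np.array(pb,float).T);return (X[:3]/X[3]).T
L=lambda n:dict(np.load(n+'.npz'))
print('after',tri(L('w13'),g([[55,212],[105,60]],[220,30]),L('w12'),np.r_[g([[85,125]],[220,180]),f([[370,243]])]))
for n in('w4','w5'):
    c=L(n);im=c['im'];o={'w4':(225,140),'w5':(210,160)}[n]
    cv2.imwrite(f'pics/{n}c.png',cv2.resize(im[o[1]:o[1]+90,o[0]:o[0]+130],None,fx=6,fy=6,interpolation=cv2.INTER_CUBIC))
E
```

```text
after [[0.55682588 0.09855546 0.03758402]
 [0.55379084 0.12269816 0.03419104]]
```

View pics/w4c.png

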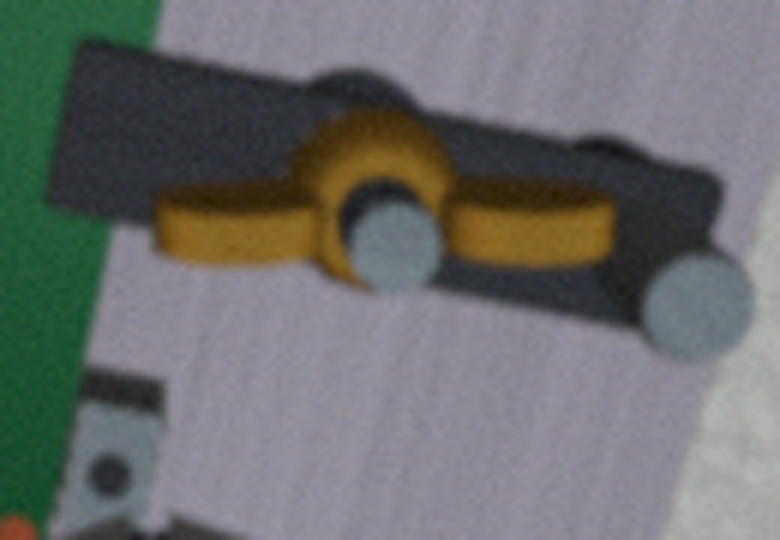

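View pics/w5c.png

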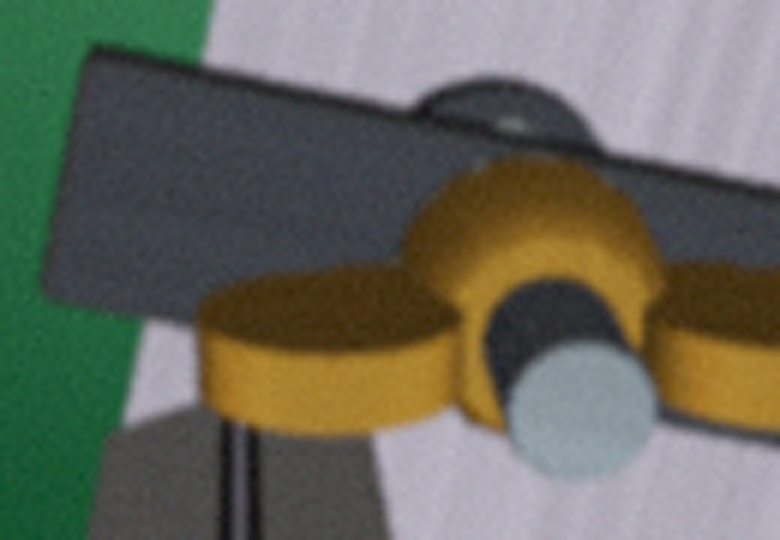

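```bash
python3 - <<'E'
from h import *
print(job_done())
E
```

```text
the job is handed in; nothing more can be done
None
```

I pushed the board home against both end stops, then ran the wing nut down clockwise until it stopped dead. I handed the job in at about 26 s of the 61 s allowed, with the arm lifted clear.

- **Board:** I pushed it about 15 mm with both fingertips on the connector face. It then stopped moving while the force rose to about 10 N. The pictures afterwards show its far edge against both stops.
- **Nut:** Three strokes with the closed fingertips turned it about 349° (6.1 rad) in all. It ran at a few newtons, then jumped to 38 N. I backed off and pushed again at 36 N, and the wing angle stayed the same to within the picture reading (about 203°). I take this as the tight stop, because the resistance came all at once.
- **Checks that were weak or disagreed:**
  - Strap height triangulated from two pictures came out at 34 to 38 mm. Tight should be 40 mm, so this is too rough to prove it is tight.
  - One picture taken under load read the wing about 2° further on than the two taken with the load off.
- **Other things:** In the last pictures I saw no sign that anything else on the bench had moved. The highest force I read was about 38 N, at the fingertips.

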